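# Clamp the trim unit with the fork key

## Task

Take the fork key (the T-handled key with the yellow crossbar) from its holder and set it fully down over the clamp screw's tang in the trim unit's collar. With it, turn the screw clockwise until the screw's red pointer points into the green zone on the collar's rim, then let go and leave the key standing upright in the screw. Leave the blue key in its holder.

Things in the scene. Friction and masses are not known exactly. Their poses are not given: they have to be found in the camera images.
- fork_key_grip (a point): Fork key: upright T-handled key, about 0.35 kg, loose in a holder. Yellow crossbar 100 x 14 x 16 mm (long, wide, high) on a 12 mm shaft; at the foot a steel fork 44 mm long, 32 wide, 40 high, its slot 22 mm wide, 30 deep, open at the ends. Point: crossbar's centre, 130 mm above the feet; x along crossbar and slot, z up. Grip across the bar over the shaft; lift straight up 30 mm or more to clear the holder.
- socket_key_grip (a point): Socket key, a bystander that stays put: same height and crossbar but blue, with a round 34 mm foot. Point: crossbar's centre; x along the crossbar, z up. Each key stands in its own fixed grey open box, 62 x 50 mm, 28 mm high, walls 6 mm, with some 3 mm of play.
- screw_tang (a point): Clamp screw's brass tang: tongue 52 mm long, 8 thick, 22 high, on a bright metal disc that turns with it, down in the fixed trim unit's round grey collar (bore 78 mm, rim 94 mm wide, 78 mm above the table). Point: middle of its top edge, 47 mm above the table; x along the tang, z up. Set the fork's slot over it, parallel (7 mm play each side); fully down, the fork key's point is 108 mm above this one.
- screw (a joint): Turn of the screw (rad), 0 to 2.0, growing clockwise from above; starts at 0 to 0.3, stiff (0.12 N m), stays where left. The fork has about 19 degrees of lost motion before it drives. Red pointer on the disc, on the tang's +y side; at 1.05 it is mid green zone (0.70 to 1.40), on the rim's robot side. The rest of the trim unit is no higher than the collar.
There are look-alikes about, which are no part of the job. Leave any orange look-alike of the part that bears fork_key_grip alone.

How it is judged:
By the outcome, as a careful person would: the job done as asked, in the order asked, and still so for the second after the job is handed in, with the robot touching nothing.
It also fails if it takes over 38 s, if anything falls off the work surface, if the arm or the gripper's body presses on something with over 40 N, if the wrist force passes 120 N, or if a joint passes its speed limit or range.

## Robot

A 7-joint arm with a two-finger parallel gripper is mounted at the origin on the work surface. World frame = base frame: x ahead of the robot, y to its left, z up, the work surface at z = 0. Lengths are in m, angles in rad, forces in N, time in s.
With the tool pointing down it reaches from about 0.4 to 0.875 m from the base axis. Payload 6.5 kg.
Tool frame: the origin (TCP) lies between the finger pads; the fingertips stand 14 mm ahead of it and the grasp point (between the pads) lies 5 mm behind it (tcp_to_tips is the distance from the TCP to the fingertips, in m); z points along the fingers, y is the direction in which the jaws open and shut (so a half turn about z gives the same grasp; the last joint's range is limited). The gripper opens to 85 mm and grips with 20 to 120 N. Pads are 22 mm wide; open, the fingers measure 114 mm over their backs; the gripper's body (76 mm by 85 mm) begins 54 mm behind the grasp point. The pads swing forward as they close: fully open they stand 13 mm farther back than shut.
Start: joints at [1.249, 0.536, -0.004, 1.538, 0.003, 1.067, -0.071], TCP at [0.164, -0.629, 0.245] pointing down, gripper open.
Joint ranges: [-2.7, 2.7], [-0.37, 2.16], [-1.27, 1.26], [0.24, 2.4], [-1.31, 4.45], [0.19, 1.91], [-2.76, 2.76]. Speed limits (rad/s): [2.39, 2.39, 3.14, 3.14, 3.14, 3.14, 3.14].

## Interface

Orientations are given as [roll, pitch, yaw] about the fixed x, y, z axes, in that order (R = Rz(yaw) Ry(pitch) Rx(roll)).
In Python, from plant import get_obs, snapshot, get_calibration, hand_in, search_frame, landmark_of, tcp_to_tips gives the robot as it stands.
- The arm moves only by the tool apply_moves, never from a script. Its argument "moves" is a list of rows, each an object with "dp": the shift along the world's x, y, z in m, a list of three; "delta_rot": the turn, a rotation vector about the world's x, y, z in rad, a list of three; "gripper": the finger opening in m, from 0 to 0.0854. In form: [{"dp": [tx, ty, tz], "delta_rot": [rx, ry, rz], "gripper": gripper}, ...]. A call has 1 to 5 rows; each row is the pose to reach, as a shift and turn from the pose measured when the call began; what a row does not reach only later rows make up. A row lasts 1/8 s, in which the tool goes at most 62.5 mm and 10.7 degrees, less where a joint would pass 70% of its speed; a pose out of reach is approached as far as the arm can. A call with a gripper value outside its range is refused whole. The fingers move at their own pace and stop on an object; the grip force is fixed at half the most. Time passes only in rows, so rows that repeat a pose let the fingers close. It gives the time, the measured TCP pose, the force and the opening at its end, in the units of the state.
- get_obs(): the state, without advancing time (a new reading comes with each control period).
- snapshot(name): name is "scene" or "top" or "wrist"; returns (picture, depth): 384x512x3 uint8, red, green, blue; 384x512 float32, m along the optical axis (not along the pixel's ray), 0 where there is no reading.
- get_calibration(name): a dict with "camera_matrix" (3x3 intrinsics, pixels), "cam_to_world" (4x4, takes a point from camera to world coordinates). Camera axes: x right, y up, looking along -z (the intrinsics and any distortion apply to the point x, -y, -z); pixel columns grow to the right and rows downward; lengths in m; the calibration is good to about 2 mm. The wrist camera is an equidistant fisheye: a pixel r from the principal point sees the ray r / f radians off the axis. A picture is of the moment at which its call begins: read the wrist's pose just before it. get_calibration takes no time and is no camera call; for the wrist camera it gives the pose at the moment of the call.
- hand_in(): hands the job in, once; it reports no verdict.
Trained networks look in the newest picture that a camera, given by its name, has taken for a name from the list of things; names that differ only in an ending like _2 or _b are one class to them, and where a whole thing is asked for, a point or a joint stands for the part that bears it (a point fixed in the world has none). Each returns a list of dicts, best first, with "conf" (0 to 1); they miss things now and then, are a little off and sometimes report something else, mostly with a low value. They report only what shows in the picture. A call takes as long as a camera call. They do not tell look-alikes from the thing itself.
- search_frame(target, camera): "uv" ([column, row] in pixels, amid what is visible of it).
- landmark_of(target, camera): "uv" ([column, row] in pixels: a listed point, or the origin of a listed thing).
The state is a dict: "time_s": time; "qpos": joint angles; "qd": joint speeds; "effort": joint torques, N m; "eef_pos": TCP position; "ee_rot": TCP orientation; "ft_force": force on the tool from outside, world axes, zero at the start; "ft_torque": the same for the moment, N m; "width": finger opening in m.
Only numpy, scipy, OpenCV 4.12 (cv2) and the standard library are available. Lean on these libraries where they do the work, as an engineer would, in place of code of your own. Each camera call takes 0.05 s, during which the arm holds its last target.

## Working session

There is one attempt and no reset: what is moved stays moved. The work goes in short steps, Python scripts to look and compute and a tool call to move; the robot and the scene stay as the last step left them, time stands still between calls to the robot, and variables do not carry over. Pictures are saved under pics/ and viewed, and the job is handed in when it is done.

Besides the shell and the picture viewer there is one more tool, called after ">>>" as name(argument=value, ...), one argument or row to a line, values as JSON. apply_moves: Moves the arm, as the interface text tells. Its arguments: {"type":"object","properties":{"moves":{"type":"array","items":{"type":"object","properties":{"dp":{"type":"array","items":{"type":"number"}},"delta_rot":{"type":"array","items":{"type":"number"}},"gripper":{"type":"number"}}}}},"required":["moves"]}

```bash
ls; mkdir -p pics; cat > h.py <<'E'
import numpy as np, cv2
from plant import *
def snap(n,fn):
    p,d=snapshot(n); cv2.imwrite(f'pics/{fn}.png',p[:,:,::-1]); np.savez(f'pics/{fn}.npz',p=p,d=d,K=get_calibration(n)['camera_matrix'],T=get_calibration(n)['cam_to_world']); return p,d
def ray(n,uv,c=None):
    c=c or get_calibration(n); K=np.array(c['camera_matrix']);T=np.array(c['cam_to_world'])
    x=(uv[0]-K[0,2])/K[0,0];y=(uv[1]-K[1,2])/K[1,1]
    if n=='wrist':
        r=np.hypot(x,y); s=np.tan(r)/r if r>1e-9 else 1; x*=s;y*=s
    d=T[:3,:3]@np.array([x,-y,-1.]); return T[:3,3],d
def atz(n,uv,z,c=None):
    o,d=ray(n,uv,c); return o+d*(z-o[2])/d[2]
def atdepth(n,uv,dep,c=None):
    o,d=ray(n,uv,c); return o+d*dep
E
python3 - <<'E'
from h import *
o=get_obs(); print({k:np.round(v,3) for k,v in o.items()})
for n in ['scene','top']:
    p,d=snap(n,n+'0'); c=get_calibration(n); print(n,c)
    for t in ['fork_key_grip','socket_key_grip','screw_tang']:
        for r in landmark_of(t,n)[:4]:
            u,v=r['uv']; dep=d[int(round(v)),int(round(u))]
            print(t,np.round(r['uv'],1),round(r['conf'],2),np.round(atdepth(n,r['uv'],dep),3), 'atz', np.round(atz(n,r['uv'],0.047 if 'tang' in t else 0.136),3))
E
```

```text
pics
{'time_s': np.float64(0.0), 'qpos': array([ 1.249,  0.537, -0.004,  1.539,  0.003,  1.067, -0.071]), 'qd': array([-0.002, -0.   , -0.   ,  0.001, -0.   , -0.   , -0.001]), 'effort': array([ 0.0000e+00, -5.8342e+01,  1.0490e+00, -2.5911e+01,  1.2000e-02,
        1.0000e-02,  0.0000e+00]), 'eef_pos': array([ 0.164, -0.628,  0.244]), 'ee_rot': array([-3.14 ,  0.   ,  0.256]), 'ft_force': array([0.156, 0.216, 0.433]), 'ft_torque': array([-0.085,  0.002, -0.017]), 'width': np.float64(0.085)}
scene {'camera_matrix': array([[445.30094878,   0.        , 255.66540549],
       [  0.        , 445.30094878, 187.22284736],
       [  0.        ,   0.        ,   1.        ]]), 'cam_to_world': array([[ 0.86279149, -0.29029707,  0.41390634,  1.00756268],
       [ 0.50546353,  0.47934001, -0.71745368, -0.84978862],
       [ 0.00987283,  0.82822749,  0.56030506,  0.76634141],
       [ 0.        ,  0.        ,  0.        ,  1.        ]])}
fork_key_grip [310.9 136.9] 0.91 [0.55  0.274 0.139] atz [0.548 0.28  0.136]
fork_key_grip [266.  150.3] 0.56 [0.47  0.139 0.134] atz [0.471 0.137 0.136]
socket_k
[... 211 characters left out ...]
 254.13559916],
       [  0.        , 409.43823412, 190.30165065],
       [  0.        ,   0.        ,   1.        ]]), 'cam_to_world': array([[ 0.02330475,  0.99433312, -0.10372339,  0.43699779],
       [-0.99972786,  0.02328752, -0.00137724,  0.00363122],
       [ 0.00104603,  0.10372726,  0.99460523,  1.01557709],
       [ 0.        ,  0.        ,  0.        ,  1.        ]])}
fork_key_grip [192.7 222.8] 0.97 [0.456 0.135 0.138] atz [0.456 0.135 0.136]
fork_key_grip [128.6 180.9] 0.73 [0.542 0.275 0.142] atz [0.543 0.277 0.136]
socket_key_grip [397.4 191.9] 0.82 [ 0.532 -0.303  0.14 ] atz [ 0.533 -0.305  0.136]
screw_tang [264.8 185. ] 0.96 [ 0.554 -0.021  0.026] atz [ 0.551 -0.02   0.047]
```

```bash
python3 - <<'E'
import cv2
a=cv2.imread('pics/top0.png');cv2.imwrite('pics/top0b.png',cv2.resize(a[100:300,60:460],None,fx=2,fy=2,interpolation=cv2.INTER_CUBIC))
cv2.imwrite('pics/top0c.png',cv2.resize(a[145:225,215:315],None,fx=7,fy=7,interpolation=cv2.INTER_CUBIC))
E
```

```text
(no output)
```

View pics/top0b.png

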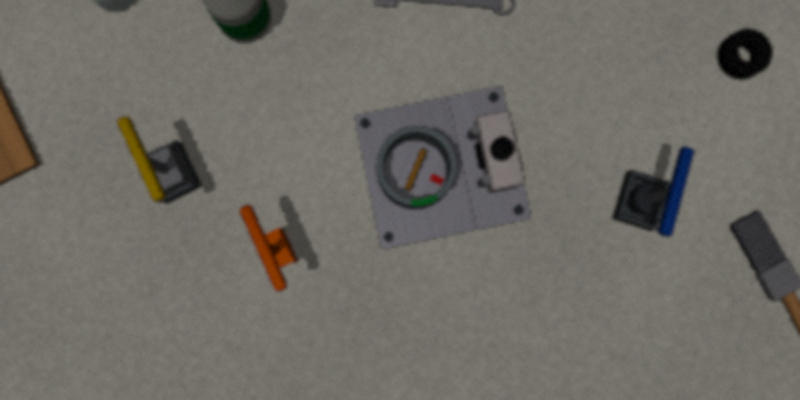

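View pics/top0c.png

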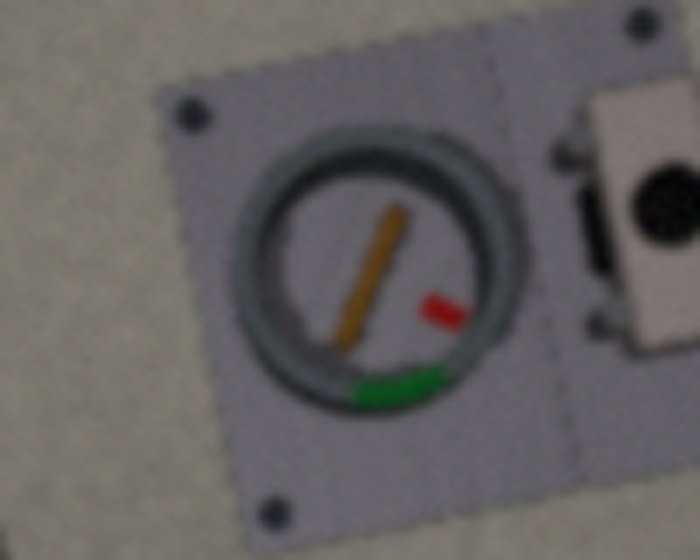

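View pics/scene0.png

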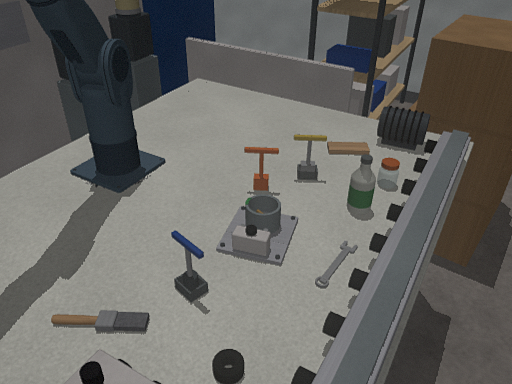

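```bash
cat > seg.py <<'E'
from h import *
def cloud(fn):
    z=np.load(f'pics/{fn}.npz'); p=z['p'];d=z['d'];K=z['K'];T=z['T']
    v,u=np.mgrid[:384,:512]; P=np.stack([(u-K[0,2])/K[0,0]*d,-(v-K[1,2])/K[1,1]*d,-d],-1)@T[:3,:3].T+T[:3,3]
    return p,d,P,cv2.cvtColor(p,cv2.COLOR_RGB2HSV),dict(camera_matrix=K,cam_to_world=T)
def line(pts):
    m=pts.mean(0); w,V=np.linalg.eigh(np.cov((pts-m).T)); a=V[:,-1]; s=(pts-m)@a
    return m,a,s.min(),s.max()
if __name__=='__main__':
  for fn in ['top0','scene0']:
    p,d,P,h,c=cloud(fn); n=fn[:-1]
    R={'yellow':((20,36),(120,80),0.136),'blue':((105,128),(120,60),0.136),'tang':((12,28),(100,60),0.047),'red':((172,8),(150,100),None),'green':((50,75),(120,50),None)}
    for k,((a,b),(s,v),zz) in R.items():
        H=h[...,0].astype(int); m=((H>=a)&(H<=b)) if a<b else ((H>=a)|(H<=b))
        m&=(h[...,1]>s)&(h[...,2]>v)
        cc=P[...,:2]
        ctr={'yellow':(.545,.276),'blue':(.533,-.305)}.get(k,(.552,-.02))
        m&=np.hypot(cc[...,0]-ctr[0],cc[...,1]-ctr[1])<(.08 if k in('yellow','blue') else .055)
        vs,us=np.nonzero(m)
        if len(vs)<4: print(fn,k,'few',len(vs)); continue
        pz=P[m]; z0=np.median(pz[:,2])
        zt=z0 if k in('tang','red','green') else z0
        pl=np.array([atz(n,(u,v),zt,c)[:2] for u,v in zip(us,vs)])
        mm,ax,lo,hi=line(pl); mid=mm+ax*(lo+hi)/2
        print(fn,k,len(vs),'z',np.round(np.percentile(pz[:,2],[5,50,95]),4),'mean',mm.round(4),'mid',mid.round(4),'ang',round(np.degrees(np.arctan2(ax[1],ax[0])),1),'len',round(hi-lo,4))
E
python3 seg.py
```

```text
top0 yellow 241 z [0.1397 0.1427 0.1455] mean [0.5462 0.2734] mid [0.5459 0.2733] ang -152.9 len 0.0981
top0 blue 226 z [0.1398 0.1428 0.1452] mean [ 0.524  -0.3035] mid [ 0.5246 -0.3036] ang 164.7 len 0.0963
top0 tang 59 z [0.0429 0.0453 0.0487] mean [ 0.5535 -0.0264] mid [ 0.5531 -0.0262] ang 158.4 len 0.0505
top0 red 14 z [0.0245 0.026  0.0292] mean [ 0.544  -0.0526] mid [ 0.544  -0.0527] ang 72.8 len 0.0107
top0 green 41 z [0.0741 0.078  0.0805] mean [ 0.513  -0.0361] mid [ 0.5131 -0.0364] ang 104.0 len 0.0284
scene0 yellow 142 z [0.1337 0.1409 0.1454] mean [0.5491 0.2684] mid [0.5496 0.2686] ang -152.8 len 0.0963
scene0 blue 240 z [0.1363 0.1426 0.1448] mean [ 0.5298 -0.3082] mid [ 0.5294 -0.3081] ang 163.8 len 0.1038
scene0 tang 9 z [0.0331 0.0465 0.0492] mean [ 0.5401 -0.0213] mid [ 0.5408 -0.0214] ang 168.9 len 0.0137
scene0 red few 0
scene0 green 10 z [0.0771 0.0791 0.081 ] mean [ 0.5133 -0.0357] mid [ 0.513  -0.0348] ang 103.6 len 0.0239
```

>>> apply_moves(
  moves=[
    {"dp": [0.04,0.045,0.005],"delta_rot": [0,0,0.175],"gripper": 0.085},
    {"dp": [0.08,0.09,0.01],"delta_rot": [0,0,0.35],"gripper": 0.085},
    {"dp": [0.12,0.135,0.015],"delta_rot": [0,0,0.525],"gripper": 0.085},
    {"dp": [0.16,0.18,0.02],"delta_rot": [0,0,0.7],"gripper": 0.085},
    {"dp": [0.2,0.225,0.02],"delta_rot": [0,0,0.875],"gripper": 0.085},
  ],
)

```text
time_s: 1.02
eef_pos: [0.3658, -0.4025, 0.2659]
ee_rot: [3.14, 0.001, 1.136]
ft_force: [0.9, -0.7, -0.2]
width: 0.085
```

>>> apply_moves(
  moves=[
    {"dp": [0.032,0.05,0],"delta_rot": [0,0,0.175],"gripper": 0.085},
    {"dp": [0.064,0.1,0],"delta_rot": [0,0,0.35],"gripper": 0.085},
    {"dp": [0.096,0.15,0],"delta_rot": [0,0,0.525],"gripper": 0.085},
    {"dp": [0.128,0.2,0],"delta_rot": [0,0,0.7],"gripper": 0.085},
    {"dp": [0.16,0.25,0],"delta_rot": [0,0,0.875],"gripper": 0.085},
  ],
)

```text
time_s: 1.65
eef_pos: [0.5266, -0.1511, 0.2662]
ee_rot: [3.14, 0.002, 2.017]
ft_force: [0.7, -0.2, -1.0]
width: 0.0849
```

>>> apply_moves(
  moves=[
    {"dp": [0.005,0.055,0],"delta_rot": [0,0,0.175],"gripper": 0.085},
    {"dp": [0.01,0.11,0],"delta_rot": [0,0,0.35],"gripper": 0.085},
    {"dp": [0.015,0.165,0],"delta_rot": [0,0,0.525],"gripper": 0.085},
    {"dp": [0.02,0.22,0],"delta_rot": [0,0,0.7],"gripper": 0.085},
    {"dp": [0.02,0.275,0],"delta_rot": [0,0,0.875],"gripper": 0.085},
  ],
)

```text
time_s: 2.28
eef_pos: [0.5469, 0.1253, 0.2664]
ee_rot: [3.14, 0.002, 2.896]
ft_force: [1.6, -0.2, -0.1]
width: 0.0852
```

```bash
python3 - <<'E'
from h import *
o=get_obs(); print({k:np.round(v,3) for k,v in o.items()})
p,d=snap('wrist','w0'); c=get_calibration('wrist'); print(c)
for t in ['fork_key_grip','screw_tang']:
    for r in landmark_of(t,'wrist')[:4]:
        print(t,np.round(r['uv'],1),round(r['conf'],2), 'atz', np.round(atz('wrist',r['uv'],0.047 if 'tang' in t else 0.136,c),4))
E
```

```text
{'time_s': np.float64(2.275), 'qpos': array([ 0.303,  0.482, -0.814,  1.724,  0.388,  1.102,  0.693]), 'qd': array([-0.61 ,  0.255, -0.338, -0.205,  0.29 ,  0.16 ,  0.418]), 'effort': array([  3.474, -49.055,  -8.77 , -23.31 ,  -0.463,  -0.094,  -0.571]), 'eef_pos': array([0.547, 0.125, 0.266]), 'ee_rot': array([3.140e+00, 2.000e-03, 2.896e+00]), 'ft_force': array([ 1.603, -0.228, -0.101]), 'ft_torque': array([ 0.038, -0.072,  0.021]), 'width': np.float64(0.085)}
{'camera_matrix': array([[297.31863964,   0.        , 262.15537493],
       [  0.        , 297.31863964, 189.42979444],
       [  0.        ,   0.        ,   1.        ]]), 'cam_to_world': array([[ 0.22636554, -0.92756699, -0.29728459,  0.46974269],
       [ 0.97400974,  0.21805784,  0.06128466,  0.15319414],
       [ 0.00797961, -0.30343082,  0.95282006,  0.39642012],
       [ 0.        ,  0.        ,  0.        ,  1.        ]])}
fork_key_grip [410.5 149.4] 0.77 atz [0.5442 0.2857 0.136 ]
fork_key_grip [252.6  80.6] 0.71 atz [0.4537 0.1506 0.136 ]
screw_tang [152.3 198.9] 0.64 atz [ 0.5586 -0.0115  0.047 ]
```

View pics/w0.png

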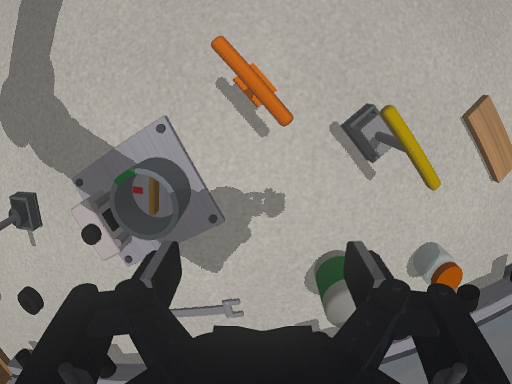

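>>> apply_moves(
  moves=[
    {"dp": [0,0.035,0],"delta_rot": [0,0,0.16],"gripper": 0.085},
    {"dp": [0,0.07,0],"delta_rot": [0,0,0.32],"gripper": 0.085},
    {"dp": [0,0.105,0],"delta_rot": [0,0,0.48],"gripper": 0.085},
    {"dp": [0,0.148,0],"delta_rot": [0,0,0.64],"gripper": 0.085},
    {"dp": [0,0.148,0],"delta_rot": [0,0,0.719],"gripper": 0.085},
  ],
)

```text
time_s: 3.05
eef_pos: [0.5452, 0.2782, 0.2666]
ee_rot: [3.136, 0.002, -2.661]
ft_force: [-0.8, -0.8, 0.8]
width: 0.085
```

>>> apply_moves(
  moves=[
    {"dp": [0,0,0],"delta_rot": [0,0,0],"gripper": 0.085},
  ],
)

```text
time_s: 3.18
eef_pos: [0.5458, 0.2768, 0.2661]
ee_rot: [3.137, 0.001, -2.664]
ft_force: [0.5, -0.2, -0.1]
width: 0.0849
```

```bash
cat >> h.py <<'E'
def wcloud(p,d,c):
    K=np.array(c['camera_matrix']);T=np.array(c['cam_to_world'])
    v,u=np.mgrid[:384,:512]; x=(u-K[0,2])/K[0,0]; y=(v-K[1,2])/K[1,1]; r=np.hypot(x,y)+1e-9; s=np.tan(np.minimum(r,1.4))/r
    rays=np.stack([x*s,-y*s,-np.ones_like(x)],-1)@T[:3,:3].T
    return rays, T[:3,3]+rays*d[...,None], T[:3,3]
E
python3 - <<'E'
from h import *
c=get_calibration('wrist');o=get_obs(); print({k:np.round(v,3) for k,v in o.items() if k in('time_s','qpos','qd','eef_pos','ee_rot')})
p,d=snap('wrist','w1')
for t in ['fork_key_grip']:
    for r in landmark_of(t,'wrist')[:4]:
        print(t,np.round(r['uv'],1),round(r['conf'],2), 'atz', np.round(atz('wrist',r['uv'],0.136,c),4))
rays,P,o0=wcloud(p,d,c); h=cv2.cvtColor(p,cv2.COLOR_RGB2HSV)
from seg import line
m=(h[...,0]>20)&(h[...,0]<36)&(h[...,1]>120)&(h[...,2]>80)&(np.hypot(P[...,0]-.546,P[...,1]-.275)<.08)
z=np.percentile(P[m][:,2],[5,50,95]);print(m.sum(),z)
pl=(o0+rays[m]*((z[1]-o0[2])/rays[m][:,2:3]))[:,:2]
mm,ax,lo,hi=line(pl);print(mm,mm+ax*(lo+hi)/2,np.degrees(np.arctan2(ax[1],ax[0])),hi-lo, 'cloud median',np.median(P[m],0))
E
```

```text
{'time_s': np.float64(3.175), 'qpos': array([ 0.098,  0.634, -0.954,  1.584,  0.539,  1.207,  1.089]), 'qd': array([-0.013,  0.001, -0.003, -0.004, -0.007, -0.005, -0.014]), 'eef_pos': array([0.546, 0.277, 0.266]), 'ee_rot': array([ 3.137e+00,  1.000e-03, -2.664e+00])}
fork_key_grip [170.4  30.1] 0.97 atz [0.4568 0.142  0.136 ]
fork_key_grip [257.8 187.2] 0.75 atz [0.5502 0.2769 0.136 ]
1536 [0.14206791 0.14430667 0.14562268]
[0.54371059 0.27407246] [0.54612961 0.2753257 ] -152.61234233177245 0.09752158297422953 cloud median [0.54218104 0.27335191 0.14430667]
```

View pics/w1.png

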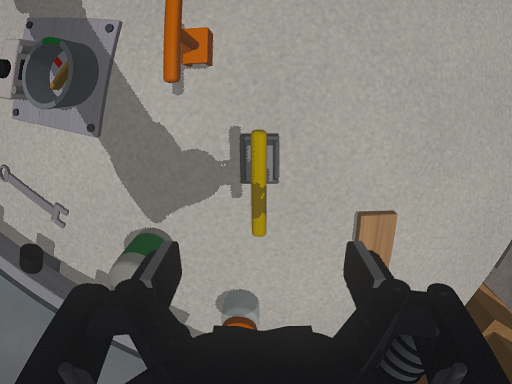

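>>> apply_moves(
  moves=[
    {"dp": [0,-0.0015,-0.05],"delta_rot": [0,0,0],"gripper": 0.085},
    {"dp": [0,-0.0015,-0.1],"delta_rot": [0,0,0],"gripper": 0.085},
    {"dp": [0,-0.0015,-0.134],"delta_rot": [0,0,0],"gripper": 0.085},
    {"dp": [0,-0.0015,-0.136],"delta_rot": [0,0,0],"gripper": 0.085},
  ],
)

```text
time_s: 3.78
eef_pos: [0.5448, 0.2731, 0.1282]
ee_rot: [3.138, -0.003, -2.667]
ft_force: [0.4, 0.5, -0.5]
width: 0.085
```

>>> apply_moves(
  moves=[
    {"dp": [0,0,0],"delta_rot": [0,0,0],"gripper": 0.04},
    {"dp": [0,0,0],"delta_rot": [0,0,0],"gripper": 0.0},
    {"dp": [0,0,0],"delta_rot": [0,0,0],"gripper": 0.0},
    {"dp": [0,0,0],"delta_rot": [0,0,0],"gripper": 0.0},
    {"dp": [0,0,0],"delta_rot": [0,0,0],"gripper": 0.0},
  ],
)

```text
time_s: 4.4
eef_pos: [0.5453, 0.2734, 0.129]
ee_rot: [3.138, -0.002, -2.667]
ft_force: [-0.0, -1.3, 5.9]
width: 0.013
```

>>> apply_moves(
  moves=[
    {"dp": [0,0,0.015],"delta_rot": [0,0,0],"gripper": 0.0},
    {"dp": [0,0,0.04],"delta_rot": [0,0,0],"gripper": 0.0},
    {"dp": [0,0,0.08],"delta_rot": [0,0,0],"gripper": 0.0},
    {"dp": [0,0,0.12],"delta_rot": [0,0,0],"gripper": 0.0},
    {"dp": [0,0,0.12],"delta_rot": [0,0,0],"gripper": 0.0},
  ],
)

```text
time_s: 5.03
eef_pos: [0.5463, 0.2748, 0.2525]
ee_rot: [3.138, 0.003, -2.667]
ft_force: [-0.6, 0.4, -2.8]
width: 0.0129
```

```bash
cat > bar.py <<'E'
from h import *
from seg import line
def wbar(fn):
    o=get_obs(); c=get_calibration('wrist'); p,d=snap('wrist',fn)
    rays,P,o0=wcloud(p,d,c); h=cv2.cvtColor(p,cv2.COLOR_RGB2HSV); e=o['eef_pos']
    m=(h[...,0]>20)&(h[...,0]<36)&(h[...,1]>120)&(h[...,2]>60)&(np.linalg.norm(P-e,axis=-1)<.09)
    z=np.percentile(P[m][:,2],[5,50,95])
    pl=(o0+rays[m]*((z[1]-o0[2])/rays[m][:,2:3]))[:,:2]
    mm,ax,lo,hi=line(pl); print('bar n',m.sum(),'ztop',z.round(4),'mid',(mm+ax*(lo+hi)/2).round(4),'ang',round(np.degrees(np.arctan2(ax[1],ax[0])),2),'len',round(hi-lo,4))
    print({k:np.round(o[k],3) for k in('time_s','qpos','eef_pos','ee_rot','ft_force','ft_torque','width')})
    return p,P,c
if __name__=='__main__':
    import sys; wbar(sys.argv[1])
    print([ (np.round(r['uv'],1),round(r['conf'],2)) for r in landmark_of('fork_key_grip','wrist')])
E
python3 bar.py w2
```

```text
bar n 4784 ztop [0.2646 0.2676 0.2687] mid [0.5402 0.2733] ang -152.74 len 0.0858
{'time_s': np.float64(5.025), 'qpos': array([ 0.097,  0.644, -0.945,  1.602,  0.551,  1.18 ,  1.079]), 'eef_pos': array([0.546, 0.275, 0.252]), 'ee_rot': array([ 3.138e+00,  3.000e-03, -2.667e+00]), 'ft_force': array([-0.575,  0.378, -2.829]), 'ft_torque': array([ 0.067, -0.034, -0.037]), 'width': np.float64(0.013)}
[(array([168.5,  25.9]), 0.96), (array([263.4, 271.2]), 0.59)]
```

View pics/w2.png

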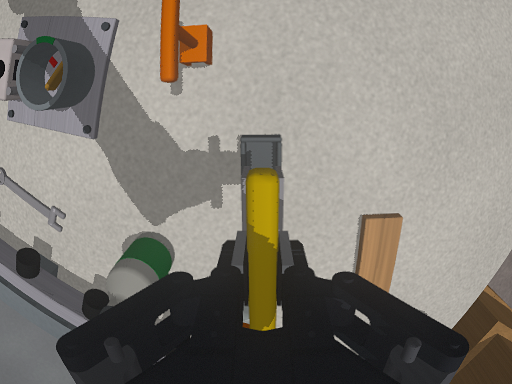

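>>> apply_moves(
  moves=[
    {"dp": [0.01,-0.04,0.02],"delta_rot": [0,0,-0.14],"gripper": 0.0},
    {"dp": [0.02,-0.08,0.035],"delta_rot": [0,0,-0.28],"gripper": 0.0},
    {"dp": [0.025,-0.12,0.035],"delta_rot": [0,0,-0.42],"gripper": 0.0},
    {"dp": [0.025,-0.16,0.035],"delta_rot": [0,0,-0.56],"gripper": 0.0},
    {"dp": [0.02,-0.2,0.035],"delta_rot": [0,0,-0.7],"gripper": 0.0},
  ],
)

```text
time_s: 5.75
eef_pos: [0.5638, 0.0708, 0.2814]
ee_rot: [3.14, -0.007, 2.911]
ft_force: [0.1, 0.1, -2.9]
width: 0.0131
```

>>> apply_moves(
  moves=[
    {"dp": [0,-0.005,0],"delta_rot": [0,0,-0.1],"gripper": 0.0},
    {"dp": [0,-0.005,0],"delta_rot": [0,0,-0.134],"gripper": 0.0},
  ],
)

```text
time_s: 6.0
eef_pos: [0.5627, 0.0644, 0.2795]
ee_rot: [-3.141, -0.009, 2.774]
ft_force: [-0.5, 0.9, -3.3]
width: 0.0128
```

```bash
python3 bar.py w3; python3 - <<'E'
from h import *
c=get_calibration('wrist'); p,d=snap('wrist','w3b')
for r in landmark_of('screw_tang','wrist')[:3]: print(np.round(r['uv'],1),r['conf'],atz('wrist',r['uv'],.047,c).round(4))
E
```

```text
bar n 4785 ztop [0.292  0.2948 0.2961] mid [0.5562 0.0689] ang 159.1 len 0.085
{'time_s': np.float64(6.0), 'qpos': array([ 0.395,  0.477, -0.792,  1.687,  0.361,  1.14 ,  0.707]), 'eef_pos': array([0.563, 0.064, 0.28 ]), 'ee_rot': array([-3.141, -0.009,  2.774]), 'ft_force': array([-0.512,  0.891, -3.301]), 'ft_torque': array([ 0.029, -0.03 ,  0.026]), 'width': np.float64(0.013)}
[(array([298.7,  46.2]), 0.9), (array([262.4, 274.6]), 0.88)]
[197.5 186.3] 0.57 [ 0.5631 -0.0209  0.047 ]
```

View pics/w3.png

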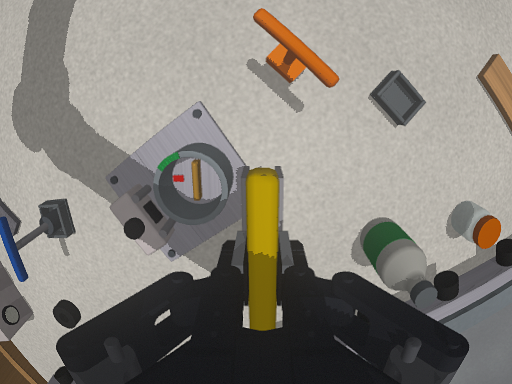

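```bash
python3 - <<'E'
from h import *
from seg import line
z=np.load('pics/w3b.npz'); c=dict(camera_matrix=z['K'],cam_to_world=z['T']); p=z['p'];d=z['d']
rays,P,o0=wcloud(p,d,c); h=cv2.cvtColor(p,cv2.COLOR_RGB2HSV).astype(int)
near=np.zeros(d.shape,bool); near[140:230,150:235]=1
m=near&(h[...,0]>8)&(h[...,0]<25)&(h[...,1]>100)&(h[...,2]>50)
print(m.sum(),np.percentile(P[m][:,2],[5,25,50,75,95]).round(4))
pl=(o0+rays[m]*((.047-o0[2])/rays[m][:,2:3]))[:,:2]
# only near-top points
mt=m&(P[...,2]>.042)
mm,ax,lo,hi=line(P[mt][:,:2]);print('tang top',mt.sum(),mm.round(4),(mm+ax*(lo+hi)/2).round(4),np.degrees(np.arctan2(ax[1],ax[0])),hi-lo)
# rim top
r=(np.abs(P[...,2]-.078)<.003)&(np.hypot(P[...,0]-.555,P[...,1]+.025)<.06)&near
X=P[r][:,:2]; ext=cv2.minEnclosingCircle(X.astype(np.float32)); print('rim',r.sum(),ext)
# algebraic fit by center: mean radius of annulus
from scipy.optimize import least_squares
s=least_squares(lambda q:np.maximum(np.abs(np.hypot(X[:,0]-q[0],X[:,1]-q[1])-.043)-.004,0),[.555,-.025]);print('rim c',s.x,np.abs(s.fun).mean())
g=r&(h[...,0]>50)&(h[...,0]<75)&(h[...,1]>120); print('green',g.sum(),P[g].mean(0).round(4))
q=near&((h[...,0]<6)|(h[...,0]>174))&(h[...,1]>150); print('red',q.sum(),P[q].mean(0).round(4))
cx,cy=s.x
ga=np.degrees(np.arctan2(P[g][:,1]-cy,P[g][:,0]-cx))%360; print('green ang',ga.min(),ga.max(),np.degrees(np.arctan2(P[q].mean(0)[1]-cy,P[q].mean(0)[0]-cx))%360)
E
python3 - <<'E'
import sys; sys.path.insert(0,'.')
import os; os.chdir('.')
from seg import *
from scipy.optimize import least_squares
p,d,P,h,c=cloud('top0')
r=(np.abs(P[...,2]-.078)<.004)&(np.hypot(P[...,0]-.555,P[...,1]+.025)<.06)
X=P[r][:,:2]; s=least_squares(lambda q:np.maximum(np.abs(np.hypot(X[:,0]-q[0],X[:,1]-q[1])-.043)-.004,0),[.555,-.025]);print('top rim c',r.sum(),s.x,s.fun.mean())
E
```

```text
308 [0.0347 0.0433 0.0464 0.0476 0.0486]
tang top 240 [ 0.5545 -0.0219] [ 5.171e-01 -1.000e-04] 149.82298655543633 0.1393514659212389
rim 1441 ((0.555005669593811, -0.023451121523976326), 0.04733416065573692)
rim c [ 0.55506321 -0.02334262] 1.4387466141948222e-05
green 133 [ 0.5145 -0.0332  0.08  ]
red 60 [ 0.5452 -0.0494  0.0279]
green ang 172.31174972931728 214.1729874419151 249.339654720598
top rim c 386 [ 0.55372895 -0.02718743] 9.40756837236853e-06
```

>>> apply_moves(
  moves=[
    {"dp": [-0.003,-0.03,0],"delta_rot": [-0.003,-0.008,0],"gripper": 0.0},
    {"dp": [-0.006,-0.06,-0.01],"delta_rot": [-0.003,-0.008,0.005],"gripper": 0.0},
    {"dp": [-0.0085,-0.085,-0.02],"delta_rot": [-0.003,-0.008,0.007],"gripper": 0.0},
    {"dp": [-0.0087,-0.0905,-0.03],"delta_rot": [-0.003,-0.008,0.007],"gripper": 0.0},
    {"dp": [-0.0087,-0.0905,-0.03],"delta_rot": [-0.003,-0.008,0.007],"gripper": 0.0},
  ],
)

```text
time_s: 6.82
eef_pos: [0.5543, -0.0226, 0.2501]
ee_rot: [3.139, -0.001, 2.788]
ft_force: [-0.4, 0.2, -4.4]
width: 0.0135
```

```bash
python3 bar.py w4; python3 - <<'E'
from h import *
p,d=snap('top','top1');cv2.imwrite('pics/top1c.png',cv2.resize(p[145:225,215:315,::-1],None,fx=6,fy=6,interpolation=cv2.INTER_CUBIC))
p,d=snap('scene','scene1');cv2.imwrite('pics/scene1c.png',cv2.resize(p[100:270,180:360,::-1],None,fx=3.4,fy=3.4,interpolation=cv2.INTER_CUBIC))
E
```

```text
bar n 4777 ztop [0.2624 0.2654 0.2666] mid [ 0.5478 -0.0183] ang 159.87 len 0.0855
{'time_s': np.float64(6.825), 'qpos': array([ 0.544,  0.48 , -0.773,  1.756,  0.376,  1.06 ,  0.858]), 'eef_pos': array([ 0.554, -0.023,  0.25 ]), 'ee_rot': array([ 3.139e+00, -1.000e-03,  2.788e+00]), 'ft_force': array([-0.369,  0.16 , -4.407]), 'ft_torque': array([0.011, 0.026, 0.005]), 'width': np.float64(0.013)}
[(array([259.1, 271.7]), 0.86), (array([395.2,  23.1]), 0.68)]
```

View pics/w4.png

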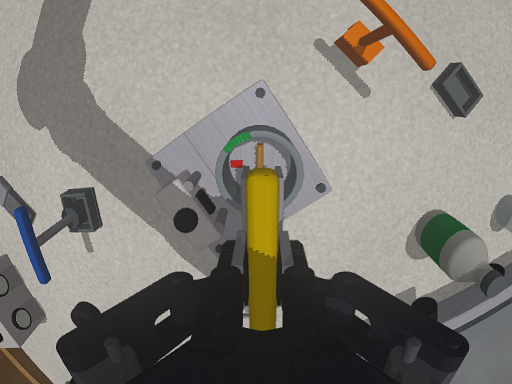

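View pics/scene1c.png

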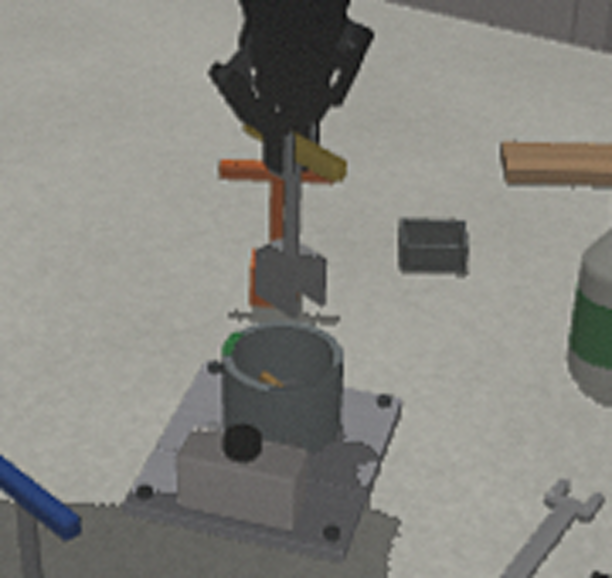

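>>> apply_moves(
  moves=[
    {"dp": [0,-0.003,-0.01],"delta_rot": [0,0,0],"gripper": 0.0},
    {"dp": [0,-0.003,-0.03],"delta_rot": [0,0,0],"gripper": 0.0},
    {"dp": [0,-0.003,-0.05],"delta_rot": [0,0,-0.005],"gripper": 0.0},
    {"dp": [0,-0.003,-0.068],"delta_rot": [0,0,-0.005],"gripper": 0.0},
    {"dp": [0,-0.003,-0.07],"delta_rot": [0,0,-0.005],"gripper": 0.0},
  ],
)

```text
time_s: 7.65
eef_pos: [0.5539, -0.0249, 0.1795]
ee_rot: [3.14, -0.002, 2.785]
ft_force: [-1.2, 0.0, -3.7]
width: 0.0134
```

```bash
python3 bar.py w5
```

```text
bar n 4776 ztop [0.1918 0.1947 0.1959] mid [ 0.5474 -0.0206] ang 159.67 len 0.0854
{'time_s': np.float64(7.65), 'qpos': array([ 0.506,  0.565, -0.722,  1.819,  0.454,  0.931,  0.797]), 'eef_pos': array([ 0.554, -0.025,  0.179]), 'ee_rot': array([ 3.140e+00, -2.000e-03,  2.785e+00]), 'ft_force': array([-1.151,  0.024, -3.687]), 'ft_torque': array([0.044, 0.01 , 0.021]), 'width': np.float64(0.013)}
[(array([262.6, 271.1]), 0.95), (array([438.5,   4. ]), 0.93)]
```

View pics/w5.png

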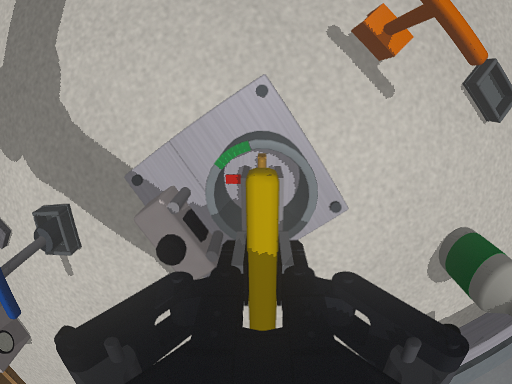

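>>> apply_moves(
  moves=[
    {"dp": [0,0,-0.008],"delta_rot": [0,0,0],"gripper": 0.0},
    {"dp": [0,0,-0.016],"delta_rot": [0,0,0],"gripper": 0.0},
    {"dp": [0,0,-0.024],"delta_rot": [0,0,0],"gripper": 0.0},
  ],
)

```text
time_s: 8.12
eef_pos: [0.5551, -0.0248, 0.1567]
ee_rot: [3.139, 0.001, 2.785]
ft_force: [0.1, 0.0, -2.9]
width: 0.013
```

>>> apply_moves(
  moves=[
    {"dp": [0,0,-0.004],"delta_rot": [0,0,0],"gripper": 0.0},
    {"dp": [0,0,-0.0065],"delta_rot": [0,0,0],"gripper": 0.0},
  ],
)

```text
time_s: 8.38
eef_pos: [0.555, -0.0248, 0.1499]
ee_rot: [3.139, 0.001, 2.785]
ft_force: [0.9, 0.3, -3.5]
width: 0.0132
```

>>> apply_moves(
  moves=[
    {"dp": [0,0,-0.002],"delta_rot": [0,0,0],"gripper": 0.0},
    {"dp": [0,0,-0.003],"delta_rot": [0,0,0],"gripper": 0.0},
  ],
)

```text
time_s: 8.62
eef_pos: [0.5558, -0.0247, 0.1479]
ee_rot: [3.139, 0.002, 2.785]
ft_force: [-2.1, -0.7, 9.8]
width: 0.0129
```

```bash
python3 bar.py w6
```

```text
bar n 4783 ztop [0.1602 0.1632 0.1644] mid [ 0.5492 -0.0204] ang 159.67 len 0.0856
{'time_s': np.float64(8.625), 'qpos': array([ 0.483,  0.608, -0.694,  1.838,  0.495,  0.872,  0.764]), 'eef_pos': array([ 0.556, -0.025,  0.148]), 'ee_rot': array([3.139e+00, 2.000e-03, 2.785e+00]), 'ft_force': array([-2.094, -0.651,  9.821]), 'ft_torque': array([-0.13 ,  0.652, -0.052]), 'width': np.float64(0.013)}
[(array([259.2, 273.3]), 0.89)]
```

>>> apply_moves(
  moves=[
    {"dp": [0,0,0.0005],"delta_rot": [0,0,-0.12],"gripper": 0.0},
    {"dp": [0,0,0.0005],"delta_rot": [0,0,-0.24],"gripper": 0.0},
    {"dp": [0,0,0.0005],"delta_rot": [0,0,-0.36],"gripper": 0.0},
    {"dp": [0,0,0.0005],"delta_rot": [0,0,-0.48],"gripper": 0.0},
  ],
)

```text
time_s: 9.22
eef_pos: [0.5557, -0.0252, 0.1485]
ee_rot: [3.139, 0.003, 2.301]
ft_force: [-0.3, -2.0, -3.5]
width: 0.013
```

```bash
python3 bar.py w7
```

```text
bar n 4756 ztop [0.1607 0.1637 0.1649] mid [ 0.5511 -0.018 ] ang 132.11 len 0.0858
{'time_s': np.float64(9.225), 'qpos': array([ 0.402,  0.574, -0.58 ,  1.843,  0.412,  0.842,  0.347]), 'eef_pos': array([ 0.556, -0.025,  0.148]), 'ee_rot': array([3.139e+00, 3.000e-03, 2.301e+00]), 'ft_force': array([-0.274, -2.022, -3.474]), 'ft_torque': array([-0.35 ,  0.04 ,  0.158]), 'width': np.float64(0.013)}
[(array([263. , 271.8]), 0.6)]
```

View pics/w7.png

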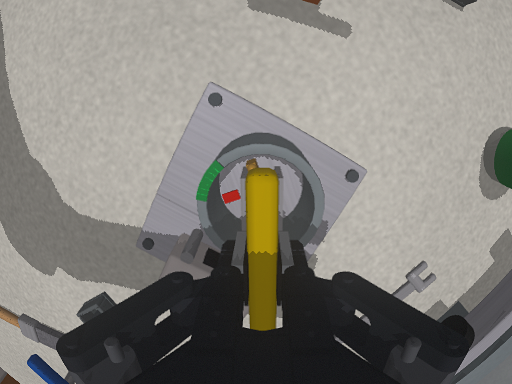

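>>> apply_moves(
  moves=[
    {"dp": [0,0,-0.0005],"delta_rot": [0,0,-0.13],"gripper": 0.0},
    {"dp": [0,0,-0.0005],"delta_rot": [0,0,-0.26],"gripper": 0.0},
    {"dp": [0,0,-0.0005],"delta_rot": [0,0,-0.39],"gripper": 0.0},
    {"dp": [0,0,-0.0005],"delta_rot": [0,0,-0.52],"gripper": 0.0},
    {"dp": [0,0,-0.0005],"delta_rot": [0,0,-0.65],"gripper": 0.0},
  ],
)

```text
time_s: 9.95
eef_pos: [0.5558, -0.0255, 0.1483]
ee_rot: [3.139, 0.004, 1.653]
ft_force: [0.4, -2.2, -2.2]
width: 0.0131
```

```bash
cat > ptr.py <<'E'
from bar import *
def ptr(p,P,c):
    rays,_,o0=wcloud(p,np.ones(p.shape[:2]),c); h=cv2.cvtColor(p,cv2.COLOR_RGB2HSV).astype(int)
    C=np.array([.555,-.0234])
    def pl(z): return o0+rays*((z-o0[2])/rays[...,2:3])
    Q=pl(.026);q=((h[...,0]<6)|(h[...,0]>174))&(h[...,1]>130)&(h[...,2]>40)&(np.hypot(*(Q[...,:2]-C).transpose(2,0,1))<.042)
    G=pl(.078);g=(h[...,0]>48)&(h[...,0]<78)&(h[...,1]>100)&(np.hypot(*(G[...,:2]-C).transpose(2,0,1))<.052)
    gc=G[g][:,:2]-C; ga=np.degrees(np.arctan2(gc[:,1],gc[:,0]))%360
    print('red n',q.sum(),'green n',g.sum(),np.percentile(ga,[1,50,99]).round(1))
    if q.sum():
        m=Q[q][:,:2].mean(0)-C; a=np.degrees(np.arctan2(m[1],m[0]))%360; mid=(np.percentile(ga,1)+np.percentile(ga,99))/2
        print('pointer',a.round(1),'r',np.hypot(*m).round(4),'screw est',(1.05-np.radians(a-mid)).round(3))
if __name__=='__main__':
    import sys; ptr(*wbar(sys.argv[1]))
E
python3 ptr.py w8
```

```text
bar n 4777 ztop [0.1603 0.1635 0.1647] mid [ 0.5555 -0.0165] ang 95.0 len 0.0858
{'time_s': np.float64(9.95), 'qpos': array([ 0.286,  0.542, -0.424,  1.849,  0.302,  0.811, -0.212]), 'eef_pos': array([ 0.556, -0.025,  0.148]), 'ee_rot': array([3.139, 0.004, 1.653]), 'ft_force': array([ 0.357, -2.212, -2.179]), 'ft_torque': array([-0.527,  0.15 ,  0.134]), 'width': np.float64(0.013)}
red n 158 green n 420 [174.3 193.8 214.6]
pointer 205.6 r 0.0286 screw est 0.856
```

View pics/w8.png

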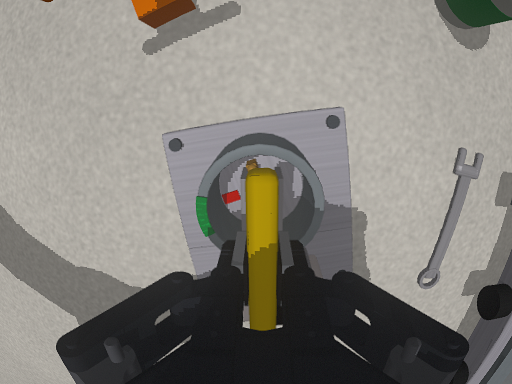

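Pointer (231,197) is now just inside the green zone (203,215); about 0.2 rad more brings it to the middle.

>>> apply_moves(
  moves=[
    {"dp": [0,0,-0.0005],"delta_rot": [0,0,-0.1],"gripper": 0.0},
    {"dp": [0,0,-0.0005],"delta_rot": [0,0,-0.2],"gripper": 0.0},
    {"dp": [0,0,-0.0005],"delta_rot": [0,0,-0.2],"gripper": 0.0},
  ],
)

```text
time_s: 10.38
eef_pos: [0.5559, -0.0256, 0.1481]
ee_rot: [3.139, 0.004, 1.452]
ft_force: [-1.1, -1.6, 2.0]
width: 0.0134
```

```bash
python3 ptr.py w9
```

```text
bar n 4770 ztop [0.16   0.1632 0.1645] mid [ 0.557  -0.0166] ang 83.26 len 0.0859
{'time_s': np.float64(10.375), 'qpos': array([ 0.249,  0.534, -0.375,  1.851,  0.269,  0.804, -0.385]), 'eef_pos': array([ 0.556, -0.026,  0.148]), 'ee_rot': array([3.139, 0.004, 1.452]), 'ft_force': array([-1.146, -1.566,  2.03 ]), 'ft_torque': array([-0.452,  0.321, -0.055]), 'width': np.float64(0.013)}
red n 159 green n 403 [174.  193.6 214.5]
pointer 193.5 r 0.0284 screw est 1.064
```

>>> apply_moves(
  moves=[
    {"dp": [0,0,0],"delta_rot": [0,0,0],"gripper": 0.03},
    {"dp": [0,0,0],"delta_rot": [0,0,0],"gripper": 0.06},
    {"dp": [0,0,0],"delta_rot": [0,0,0],"gripper": 0.085},
    {"dp": [0,0,0],"delta_rot": [0,0,0],"gripper": 0.085},
  ],
)

```text
time_s: 10.92
eef_pos: [0.556, -0.0255, 0.1481]
ee_rot: [3.139, 0.004, 1.452]
ft_force: [0.3, 0.0, -0.6]
width: 0.0825
```

```bash
python3 ptr.py w10
```

```text
bar n 4694 ztop [0.1602 0.1633 0.1644] mid [ 0.5566 -0.0172] ang 83.35 len 0.0842
{'time_s': np.float64(10.925), 'qpos': array([ 0.249,  0.534, -0.375,  1.851,  0.269,  0.804, -0.385]), 'eef_pos': array([ 0.556, -0.025,  0.148]), 'ee_rot': array([3.139, 0.004, 1.452]), 'ft_force': array([ 0.301,  0.01 , -0.621]), 'ft_torque': array([-0.002,  0.023,  0.023]), 'width': np.float64(0.082)}
red n 158 green n 395 [173.9 193.5 214.3]
pointer 193.4 r 0.0284 screw est 1.062
```

View pics/w10.png

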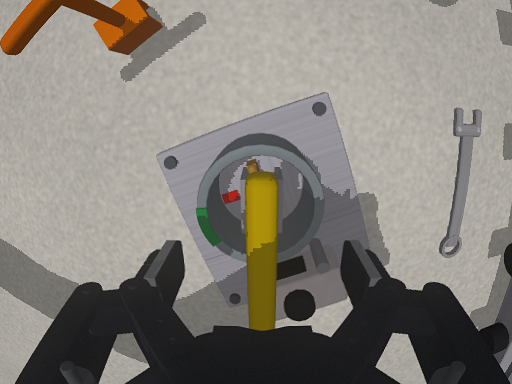

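Released cleanly; the key stands at the same height and the pointer is mid green. I'm lifting straight up and then away.

>>> apply_moves(
  moves=[
    {"dp": [0,0,0.03],"delta_rot": [0,0,0],"gripper": 0.085},
    {"dp": [0,0,0.08],"delta_rot": [0,0,0],"gripper": 0.085},
    {"dp": [0,0,0.13],"delta_rot": [0,0,0],"gripper": 0.085},
    {"dp": [0,0,0.16],"delta_rot": [0,0,0],"gripper": 0.085},
    {"dp": [0,-0.05,0.16],"delta_rot": [0,0,0],"gripper": 0.085},
  ],
)

```text
time_s: 11.6
eef_pos: [0.558, -0.0713, 0.3115]
ee_rot: [3.132, 0.002, 1.46]
ft_force: [0.6, -0.7, -0.3]
width: 0.085
```

>>> apply_moves(
  moves=[
    {"dp": [-0.02,-0.05,0],"delta_rot": [0,0,0],"gripper": 0.085},
    {"dp": [-0.04,-0.1,0],"delta_rot": [0,0,0],"gripper": 0.085},
    {"dp": [-0.05,-0.15,0],"delta_rot": [0,0,0],"gripper": 0.085},
    {"dp": [-0.05,-0.15,0],"delta_rot": [0,0,0],"gripper": 0.085},
    {"dp": [-0.05,-0.15,0],"delta_rot": [0,0,0],"gripper": 0.085},
  ],
)

```text
time_s: 12.22
eef_pos: [0.5082, -0.2206, 0.3115]
ee_rot: [3.132, 0.001, 1.461]
ft_force: [0.1, -0.2, -0.4]
width: 0.0847
```

```bash
python3 - <<'E'
from h import *
for n in ('top','scene'): 
    p,d=snap(n,n+'2')
    q=p[100:300,60:460] if n=='top' else p[60:360,120:450]
    cv2.imwrite(f'pics/{n}2b.png',cv2.resize(q[:,:,::-1],None,fx=1.95,fy=1.95,interpolation=cv2.INTER_CUBIC))
from seg import cloud,line
p,d,P,h,c=cloud('top2')
m=(h[...,0]>20)&(h[...,0]<36)&(h[...,1]>120)&(h[...,2]>60)&(np.hypot(P[...,0]-.555,P[...,1]+.025)<.08)&(P[...,2]>.1)
mm,ax,lo,hi=line(P[m][:,:2]);print(m.sum(),np.percentile(P[m][:,2],[5,50,95]),mm,np.degrees(np.arctan2(ax[1],ax[0])),hi-lo)
o=get_obs();print(o['time_s'],o['eef_pos'],o['ft_force'])
E
```

```text
308 [0.15797257 0.16140314 0.16404939] [ 0.55403199 -0.03038599] 83.30402516067191 0.0979334376250002
12.325 [ 0.50856735 -0.21965633  0.311555  ] [-0.46071102  1.20757933 -0.14242849]
```

View pics/top2b.png

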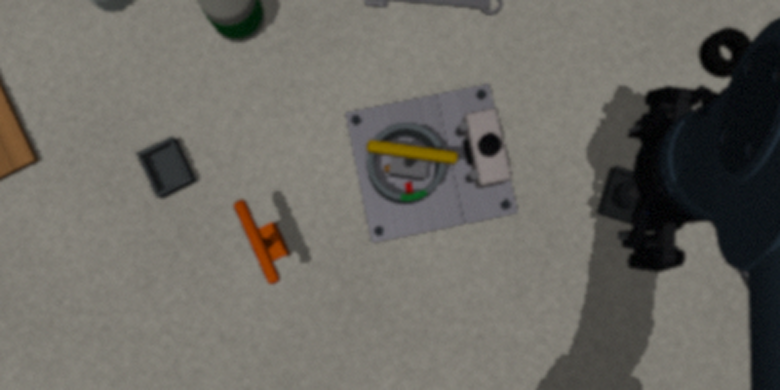

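View pics/scene2b.png

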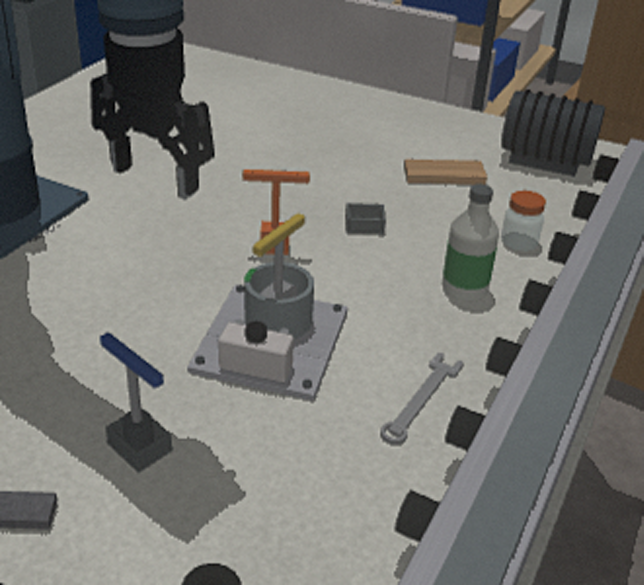

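The top view shows the key upright in the collar, with the red pointer (408,188) aimed at the green zone (413,196). The scene view shows the blue and orange keys undisturbed and the gripper clear.

```bash
python3 -c "
from plant import *
print(hand_in())"
```

```text
the job is handed in; nothing more can be done
None
```

The fork key is set fully down over the screw's tang, the screw is turned into the green zone, and the key is standing upright on its own. I handed the job in at about 12.3 s.

- **Seating:** The bottom contact came with the key's point at about 0.155 m, the height it should have when fully down. The highest force I read was about 10 N.
- **Screw:** I measured the pointer at about 1.06 rad, near the middle of the green zone (0.70 to 1.40). It read the same after I let go.
- **After release:** The top of the crossbar stayed at about 0.163 m from the wrist camera (0.161 m from the top camera), so the key did not drop or tip. The gripper is well clear.
- **Other keys:** The blue key is in its holder and the orange look-alike was not touched.
- **Disagreement:** The wrist and top cameras differed by about 4 mm on the collar's centre. I aimed between the two, well inside the fork's 7 mm of play.

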